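# Hold a lamp's shutter flap on its balance point with a rod

## Task

Take the red-handled rod from its wooden rest, put its bare steel end through the yellow eye of the shutter flap, and with the rod swing the flap up to its balance point, where it stands upright, never letting it go over to the far side. The job finishes while holding: keep the rod gripped and through the eye, so that it holds the flap still and upright. Keep the robot itself off the flap and its stand, and do not disturb the jar, the lens and the screwdriver.

Things in the scene. Friction and masses are not known exactly. Their poses are not given: they have to be found in the camera images.
- rod: Loose rod, 220 mm long, 0.12 kg. Origin on its axis at the middle of the red square handle (94 long, 18 x 18 mm section). x runs along the rod to the bare end, z up as it lies. Bare round steel shank, 9 mm diameter, from 46 mm to 172 mm along x, the last 7 mm tapering to 4 mm. It lies level in the rest, its axis 50 mm above the table; its bare end points to +y within about 0.5 rad (from the robot's right to its left, towards the stand)
- rod_tip (a point): The bare end of the rod, on its axis, 172 mm from the rod's origin along x
- rest: Fixed wooden rest for the rod, base 190 x 50 x 10 mm. Origin on the table below the middle of the rod's handle, x along the rod. Two notched uprights, 50 mm across and 8 mm thick, carry the rod at x = -40 mm (under the handle's rear end, notch 23 mm wide) and x = +105 mm (under the shank, notch 15 mm wide); their tops reach 54 mm. The handle is free between x = -36 and +47 mm; lift the rod straight up
- stand: Fixed aluminium stand of the flap: base 170 (x) x 160 (y) x 12 mm, origin under its centre on the table. Two bearing posts 114 mm high at y = +/-62 mm (14 mm thick), and two rubber-tipped stop posts 134 mm high at x = +/-75 mm, y = 0. The hinge line lies along the stand's y axis, 100 mm above the table. The stand is turned by up to 0.35 rad from the world axes
- hinge (a point): Middle of the flap's hinge line, 100 mm above the stand's origin; its y axis is the hinge line
- eye (a point): Centre of the yellow eye (ring) on the middle of the flap's free edge, 150 mm from the hinge line. Hole 20 mm diameter, ring 30 mm outside, 10 mm thick. It turns with the flap: its y axis is the axis of the hole, parallel to the hinge and always level, so that a level rod fits through it at every flap angle; its z axis points away from the hinge along the flap
- flap (a joint): Angle of the flap (black and blue plate 90 wide, 125 mm high, 5 mm thick, about 0.16 kg) in rad: 0 = upright, its balance point; -1.05 = resting on the near stop, leaning to the stand's -x (robot) side, as it starts; +1.05 = fallen on the far stop. The hinge is almost frictionless and the flap falls to one side or the other when nothing holds it
- grease: Bystander: small jar, 56 mm diameter, 70 mm high; origin under its centre; beyond the rod
- lens: Bystander: dark lens puck, 70 mm diameter, 38 mm high; origin under its centre; beyond the rod
- driver: Bystander: green-handled screwdriver lying on the table to the robot's left; origin under its middle
Things that resemble listed ones, but are neither listed nor needed, are in the scene too. Several things have the shape of the rod; the one meant has the colours described above.

How it is judged:
By the outcome, as a careful person would: the job done as asked, in the order asked, and still so for the second after the job is handed in, while the arm keeps its last pose, push and grip.
It also fails if it takes over 51 s, if anything falls off the work surface, if the arm or the gripper's body presses on something with over 40 N, if the wrist force passes 120 N, or if a joint passes its speed limit or range.

## Robot

A 6-joint arm with a two-finger parallel gripper is mounted at the origin on the work surface. World frame = base frame: x ahead of the robot, y to its left, z up, the work surface at z = 0. Lengths are in m, angles in degrees, forces in N, time in s.
With the tool pointing down it reaches from about 0.275 to 0.75 m from the base axis. Payload 10.2 kg.
Tool frame: the origin (TCP) lies at the very end of the fingers, on their centre line; the grasp point (between the pads) lies 19 mm behind it; z points along the fingers, y is the line along which they close (so a half turn about z gives the same grasp; the last joint's range is limited). The gripper opens to 88 mm and grips with 3 to 60 N. Pads are 18 mm wide; open, the fingers measure 123 mm over their backs; the gripper's body (75 mm by 187 mm) begins 45 mm behind the grasp point.
Start: joints at [51.257, 17.928, 85.812, -0, 76.261, -12.8], TCP at [0.23, 0.472, 0.239] pointing down, gripper open.
Joint ranges: [-168.41, 168.41], [-55.51, 124.54], [10.69, 146.95], [-70.63, 250.63], [1, 178], [-165.06, 165.06]. Speed limits (degrees/s): [136.94, 136.94, 172.46, 180, 180, 180].

## Interface

Orientations are given as [roll, pitch, yaw] about the fixed x, y, z axes, in that order (R = Rz(yaw) Ry(pitch) Rx(roll)).
In Python, from workcell import get_state, camera, calibration, job_done gives the robot as it stands.
- The arm moves only by the tool carry_out, never from a script. Its argument "commands" is text: rows parted by semicolons, each of 4 numbers parted by spaces: the shift along the tool's x, y, z in m, then the turn about the tool's z in rad. In form: x y z yaw; .... A call has 1 to 12 rows; each row shifts and turns the commanded pose from where the row before left it, along the tool's axes as they then stand; what a row does not reach is not made up. A row lasts 1/12 s, in which the tool goes at most 41.7 mm and 7.16 degrees, less where a joint would pass 70% of its speed; a pose out of reach is approached as far as the arm can. A call is refused whole if a number of a shift passes 0.0417 or a number of a turn 0.125, either way. A call with a gripper value outside its range is refused whole. "fingers" is the opening, from 0 (shut) to 1 (fully open), set as the call begins (left out, the last holds). The fingers move at their own pace and stop on an object; "grip_force" is the grip in N (left out, the last holds). Time passes only in rows, so rows that do not move let the fingers close. It gives the time, the measured TCP pose, the force, the opening and the grip force at its end, in the units of the state.
- get_state(): the state, without advancing time (a new reading comes with each control period).
- camera(name): name is "scene" or "side" or "wrist"; returns the picture (480x640x3 uint8, blue, green, red); there is no depth.
- calibration(name): a dict with "K" (3x3 intrinsics, pixels), "D" ([k1, k2, p1, p2, k3] as OpenCV has them; the pictures are not rectified), "rvec" (rotation vector, rad) and "tvec" (3), from world to camera coordinates, as OpenCV has them. Camera axes: x right, y down, z forward; pixel columns grow to the right and rows downward; lengths in m; the calibration is good to about 2 mm. A picture is of the moment at which its call begins: read the wrist's pose just before it. calibration takes no time and is no camera call; for the wrist camera it gives the pose at the moment of the call.
- job_done(): hands the job in; it is judged then, once.
The state is a dict: "time": time; "joint_pos": joint angles; "joint_vel": joint speeds; "joint_torque": joint torques, N m; "eef_pos": TCP position; "orientation": TCP orientation; "force": force on the tool from outside, world axes, zero at the start; "moment": the same for the moment, N m; "width": finger opening in m; "grasp_force": force on a finger pad.
Only numpy, scipy, OpenCV 4.12 (cv2) and the standard library are available. Lean on these libraries where they do the work, as an engineer would, in place of code of your own. Each camera call takes 0.05 s, during which the arm holds its last target. There are 200 camera calls.

## Working session

There is one attempt and no reset: what is moved stays moved. The work goes in short steps, Python scripts to look and compute and a tool call to move; the robot and the scene stay as the last step left them, time stands still between calls to the robot, and variables do not carry over. Pictures are saved under pics/ and viewed, at most 10 in all, crops included, and the job is handed in when it is done.

Besides the shell and the picture viewer there is one more tool, called after ">>>" by a JSON object that holds its "method" and its "body". carry_out: Moves the arm, as the interface text tells. Its arguments: {"type":"object","properties":{"commands":{"type":"string"},"fingers":{"type":"number"},"grip_force":{"type":"number"}},"required":["commands"]}

```bash
mkdir -p pics; ls; python3 - <<'E'
from workcell import *
import cv2
for n in ("scene","side"):
    cv2.imwrite(f"pics/{n}0.png",camera(n)); c=calibration(n); print(n,c)
print(get_state())
E
```

```text
pics
scene {'K': array([[523.97261745,   0.        , 323.8146975 ],
       [  0.        , 523.97261745, 226.15872793],
       [  0.        ,   0.        ,   1.        ]]), 'D': array([-0.05462838,  0.        ,  0.        ,  0.        ,  0.        ]), 'rvec': array([ 1.40894333,  1.91949798, -0.99749705]), 'tvec': array([ 0.16169041, -0.19394496,  1.64828456])}
side {'K': array([[603.43540613,   0.        , 324.48475691],
       [  0.        , 603.43540613, 235.70855291],
       [  0.        ,   0.        ,   1.        ]]), 'D': array([-0.08344421,  0.        ,  0.        ,  0.        ,  0.        ]), 'rvec': array([ 2.45235276, -0.34699217,  0.12704802]), 'tvec': array([-0.54820193,  0.2099052 ,  1.353501  ])}
{'time': 0.1, 'joint_pos': array([ 5.12568072e+01,  1.79531691e+01,  8.58478992e+01, -1.55317732e-03,
        7.62598488e+01, -1.28001385e+01]), 'joint_vel': array([-0.03102764, -0.15451672, -0.13764464,  0.06517304, -0.02818801,
        0.02768353]), 'joint_torque': array([ 1.92986750e-03, -4.02807820e+01, -2.52644777e+01,  6.95542060e-02,
        3.41787294e-02, -5.18175045e-05]), 'eef_pos': array([0.22956066, 0.47191882, 0.23825725]), 'orientation': array([-1.79940263e+02, -1.20253807e-02,  1.54057309e+02]), 'force': array([-0.31931056, -0.09893464, -1.13018055]), 'moment': array([-4.15425972e-02,  2.97756803e-06, -1.02566168e-02]), 'grasp_force': 0.0, 'width': 0.08805921690209648}
```

View pics/scene0.png

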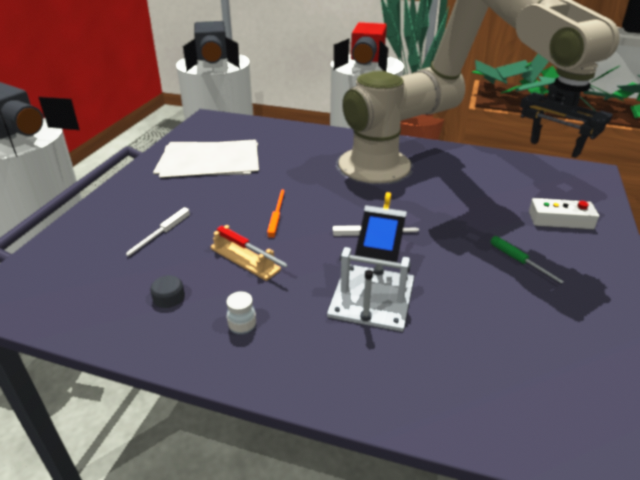

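View pics/side0.png

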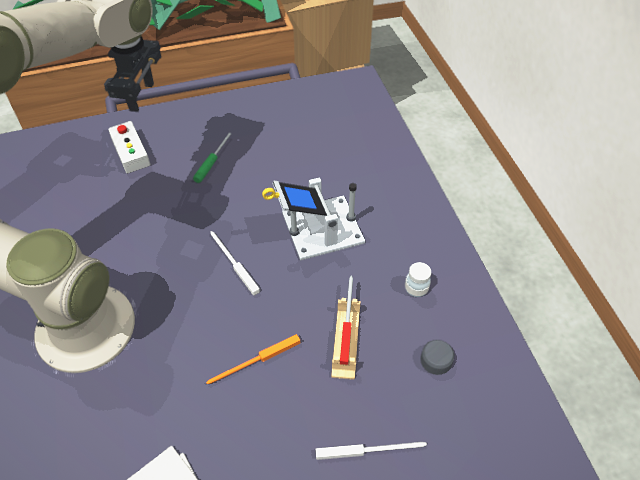

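The scene view shows the rest and rod (red handle at about (233,238), tip (285,265)) and the flap with its eye at (388,199). In the side view the handle is at (346,343), the tip at (351,278), the eye ring at (269,194), the far stop's black tip at (352,187), and the base corners at about (303,255) and (363,241).

```bash
cat > h.py <<'E'
from workcell import *
import cv2, numpy as np
def ray(c,p):
    u=cv2.undistortPoints(np.array([[p]],float),c["K"],c["D"])[0,0]
    R=cv2.Rodrigues(c["rvec"])[0]
    d=R.T@np.array([u[0],u[1],1]); return -R.T@c["tvec"], d/np.linalg.norm(d)
def onz(c,p,z):
    o,d=ray(c,p); return o+d*(z-o[2])/d[2]
def tri(c1,p1,c2,p2):
    o,d=ray(c1,p1); q,e=ray(c2,p2)
    s=np.linalg.lstsq(np.stack([d,-e],1),q-o,rcond=None)[0]
    a,b=o+s[0]*d,q+s[1]*e; return (a+b)/2,np.linalg.norm(a-b)
def blobs(im,kind,roi=None,amin=8):
    hsv=cv2.cvtColor(im,cv2.COLOR_BGR2HSV); h,s,v=cv2.split(hsv)
    m={"red":((h<6)|(h>174))&(s>150)&(v>80),"yellow":(h>20)&(h<33)&(s>140)&(v>100),
       "blue":(h>100)&(h<125)&(s>180)&(v>120)}[kind].astype(np.uint8)
    if roi: k=np.zeros_like(m); x0,y0,x1,y1=roi; k[y0:y1,x0:x1]=1; m*=k
    cs=cv2.findContours(m,cv2.RETR_EXTERNAL,cv2.CHAIN_APPROX_NONE)[0]
    return m,[(cv2.minAreaRect(c),c) for c in sorted(cs,key=cv2.contourArea,reverse=True) if len(c)>=amin]
E
python3 - <<'E'
from h import *
np.set_printoptions(precision=4,suppress=True)
A=cv2.imread("pics/scene0.png");B=cv2.imread("pics/side0.png");cs,cd=calibration("scene"),calibration("side")
for n,im,roi in (("red",A,(200,210,300,290)),("red",B,(320,300,370,380)),("yellow",A,(375,180,400,215)),("yellow",B,(255,180,285,210)),("blue",A,(340,190,420,270)),("blue",B,(260,170,340,230))):
    for r,c in blobs(im,n,roi)[1]: print(n,r, c[:,0].min(0),c[:,0].max(0))
print("tip",tri(cs,(285,265),cd,(351,278)),onz(cd,(351,278),.05))
print("farstop",onz(cd,(352,187),.134),tri(cs,(368,273),cd,(352,187)))
print("posts",onz(cd,(315,182),.114),onz(cd,(331,222),.114))
print("eye",tri(cs,(388,199),cd,(269,194)))
big=np.hstack([cv2.resize(A[180:335,200:420],None,fx=1.8,fy=1.8,interpolation=2),cv2.resize(B[165:265,250:385],(396,279),interpolation=2)]) if 0 else None
x=cv2.resize(B[165:390,250:390],None,fx=2.6,fy=2.6,interpolation=2)
y=cv2.resize(A[180:335,325:420],None,fx=3.7,fy=3.7,interpolation=2)[:x.shape[0]]
y=cv2.copyMakeBorder(y,0,x.shape[0]-y.shape[0],0,0,0)
cv2.imwrite("pics/crop.png",np.hstack([x,y])); print(x.shape,y.shape)
E
```

```text
red ((231.70001220703125, 235.60003662109375), (33.093807220458984, 9.391485214233398), 26.56505012512207) [217 226] [248 246]
red ((345.16766357421875, 342.8205261230469), (8.436614990234375, 42.106380462646484), 4.39870548248291) [340 322] [350 364]
yellow ((386.7353515625, 199.558837890625), (6.5484619140625, 15.764815330505371), 14.03624439239502) [384 192] [391 207]
yellow ((270.0, 193.0), (10.0, 16.0), 90.0) [262 188] [278 198]
blue ((380.3461608886719, 232.76925659179688), (29.221303939819336, 31.574697494506836), 11.309932708740234) [364 216] [397 250]
blue ((300.0135498046875, 197.41893005371094), (33.04419708251953, 16.604297637939453), 9.462321281433105) [285 187] [315 208]
tip (array([ 0.6138, -0.0684,  0.0519]), np.float64(0.0003913939433381078)) [ 0.6144 -0.0674  0.05  ]
farstop [0.6764 0.1291 0.134 ] (array([0.6776, 0.1307, 0.1312]), np.float64(0.0015590706842826632))
posts [0.6005 0.1875 0.114 ] [0.6019 0.0544 0.114 ]
eye (array([0.4741, 0.1238, 0.1765]), np.float64(0.001017800722371175))
(585, 364, 3) (585, 352, 3)
```

View pics/crop.png

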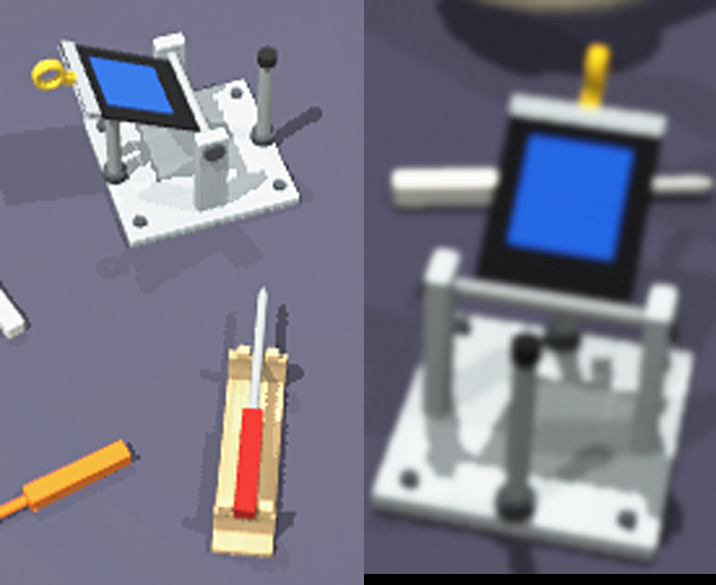

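The crop shows the stand's base edge from side (300,259) to (365,241), the post tops at side (315,181) and (331,219), the near stop at (294,192), and the rod in its rest.

```bash
python3 - <<'E'
from h import *
np.set_printoptions(precision=4,suppress=True)
cs,cd=calibration("scene"),calibration("side")
S=lambda u,v:(250+u/2.6,165+v/2.6)
T=lambda u,v:(325+(u-364)/3.7,180+v/3.7)
print("posts",tri(cs,T(442,258),cd,S(172,41)),tri(cs,T(662,293),cd,S(212,138)))
for p in (T(375,491),T(655,549),T(692,350)): print("scene corner",onz(cs,p,.012))
for p in (S(131,238),S(299,190),S(246,80)): print("side corner",onz(cd,p,.012))
for p in (S(140,222),S(279,185),S(236,93)): print("side screws",onz(cd,p,.012))
for p in (T(409,479),T(628,520)): print("scene screws",onz(cs,p,.012))
# rod: top face centre line z=.059, handle ends; shank start
print("handle corner mids z.059", onz(cd,S(252,409),.059),onz(cd,S(243,514),.059))
print("shank start/tip", onz(cd,S(255,405),.052),onz(cd,S(263,290),.05))
print("hinge bar",tri(cs,T(550,292),cd,S(150,115)))
E
```

```text
posts (array([0.6101, 0.1015, 0.1611]), np.float64(0.08206071302244165)) (array([0.5992, 0.1509, 0.0779]), np.float64(0.09956068122027194))
scene corner [0.688  0.0537 0.012 ]
scene corner [0.6851 0.2123 0.012 ]
scene corner [0.5118 0.2041 0.012 ]
side corner [0.5246 0.051  0.012 ]
side corner [0.6939 0.0618 0.012 ]
side corner [0.6875 0.2113 0.012 ]
side screws [0.5375 0.0668 0.012 ]
side screws [0.6774 0.0729 0.012 ]
side screws [0.6725 0.1972 0.012 ]
scene screws [0.673  0.0693 0.012 ]
scene screws [0.6677 0.194  0.012 ]
handle corner mids z.059 [ 0.5685 -0.1809  0.059 ] [ 0.5328 -0.2704  0.059 ]
shank start/tip [ 0.5735 -0.1741  0.052 ] [ 0.6159 -0.0636  0.05  ]
hinge bar (array([0.5681, 0.1266, 0.0848]), np.float64(0.009165825572638654))
```

>>> {"method": "carry_out", "body": {"commands": "0 0 0 0.125;0 0 0 0.125;0 0 0 0.125;0 0 0 0.125;0 0 0 0.125;0 0 0 0.125;0 0 0 0.125;0 0 0 0.125;0 0 0 0.125;0 0 0 0.125;0 0 0 0.125;0 0 0 0.125", "fingers": 0.7}}

```text
time: 1.1
eef_pos: [0.2296, 0.472, 0.2384]
orientation: [-180.0, 0.0, 67.8]
force: [-0.0, -0.0, -0.0]
width: 0.0615
grasp_force: 0.0
```

>>> {"method": "carry_out", "body": {"commands": "-0.0264 0.0279 0 0;-0.0264 0.0279 0 0;-0.0264 0.0279 0 0;-0.0264 0.0279 0 0;-0.0264 0.0279 0 0;-0.0264 0.0279 0 0;-0.0264 0.0279 0 0;-0.0264 0.0279 0 0;-0.0264 0.0279 0 0;-0.0264 0.0279 0 0"}}

```text
time: 1.93
eef_pos: [0.3904, 0.1213, 0.2387]
orientation: [-180.0, -0.0, 68.1]
force: [0.0, 0.5, 0.6]
width: 0.0617
grasp_force: 0.0
```

>>> {"method": "carry_out", "body": {"commands": "-0.0264 0.0279 0 0;-0.0264 0.0279 0 0;-0.0264 0.0279 0 0;-0.0264 0.0279 0 0;-0.0264 0.0279 0 0;-0.0264 0.0279 0 0;-0.0264 0.0279 0 0;-0.0264 0.0279 0 0;-0.0264 0.0279 0 0;-0.0264 0.0279 0 0;0 0 0 0;0 0 0 0"}}

```text
time: 2.93
eef_pos: [0.5506, -0.2271, 0.2374]
orientation: [-179.9, -0.0, 68.0]
force: [-0.6, 0.5, -0.3]
width: 0.0618
grasp_force: 0.0
```

```bash
python3 - <<'E'
from h import *
s=get_state(); c=calibration("wrist"); im=camera("wrist"); print(s["time"],s["eef_pos"],s["orientation"],s["force"])
cv2.imwrite("pics/w1.png",im)
m,b=blobs(im,"red")
for r,k in b[:2]:
    P=cv2.boxPoints(r); print(r); print([onz(c,p,.059).round(4) for p in P], onz(c,r[0],.059).round(4))
E
```

```text
2.9333 [ 0.55055695 -0.22710353  0.23737983] [-1.79885951e+02 -2.82623192e-02  6.79952280e+01] [-0.58794012  0.54888792 -0.25879875]
((316.0, 208.0), (98.0, 18.0), 90.0)
[array([ 0.5606, -0.1763,  0.059 ]), array([ 0.5756, -0.1824,  0.059 ]), array([ 0.5412, -0.2685,  0.059 ]), array([ 0.5251, -0.2619,  0.059 ])] [ 0.5513 -0.2206  0.059 ]
```

View pics/w1.png

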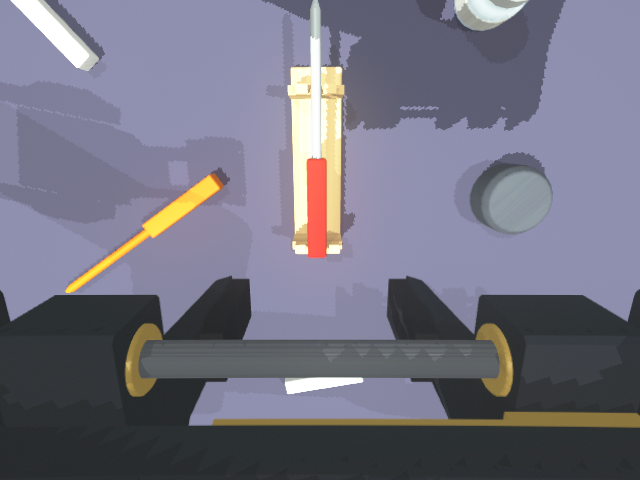

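The wrist view shows the red handle at about (316,208), upright in the picture. It is aligned with the tool and only 4-5 mm ahead along tool x, so I go straight down and grip.

>>> {"method": "carry_out", "body": {"commands": "0.0045 -0.0015 0.02 0;0 0 0.03 0;0 0 0.03 0;0 0 0.03 0;0 0 0.03 0;0 0 0.03 0;0 0 0.02 0;0 0 0.01 0;0 0 0.006 0;0 0 0 0"}}

```text
time: 3.82
eef_pos: [0.5508, -0.2205, 0.0327]
orientation: [-180.0, -0.0, 68.2]
force: [-0.1, 1.1, 0.3]
width: 0.0618
grasp_force: 0.0
```

>>> {"method": "carry_out", "body": {"commands": "0 0 0 0;0 0 0 0;0 0 0 0;0 0 0 0;0 0 0 0;0 0 0 0", "fingers": 0, "grip_force": 50}}

```text
time: 4.32
eef_pos: [0.551, -0.2212, 0.033]
orientation: [180.0, 0.0, 68.1]
force: [-0.0, -0.6, -0.3]
width: 0.0244
grasp_force: 0.0
```

>>> {"method": "carry_out", "body": {"commands": "0 0 0 0;0 0 0 0;0 0 0 0;0 0 0 0;0 0 0 0"}}

```text
time: 4.73
eef_pos: [0.551, -0.2212, 0.0328]
orientation: [180.0, 0.0, 68.1]
force: [-0.0, 1.1, 1.0]
width: 0.0173
grasp_force: 50.0
```

>>> {"method": "carry_out", "body": {"commands": "0 0 -0.012 0;0 0 -0.025 0;0 0 -0.03 0;0 0 -0.03 0;0 0 -0.0275 0;0 0 0 -0.085;0 0 0 -0.085;0 0 0 -0.085;0 0 0 -0.085;0 0 0 -0.085;0 0 0 0"}}

```text
time: 5.65
eef_pos: [0.5508, -0.2211, 0.1578]
orientation: [180.0, 0.0, 92.6]
force: [0.1, -0.6, -0.4]
width: 0.0176
grasp_force: 50.0
```

>>> {"method": "carry_out", "body": {"commands": "0.015 -0.007 0 0;0.024 -0.011 0 0;0.024 -0.011 0 0;0.024 -0.011 0 0;0.024 -0.011 0 0;0.015 -0.007 0 0;0.010 -0.004 0 0;0 0 0 0;0 0 0 0;0 0 0 0"}}

```text
time: 6.48
eef_pos: [0.4837, -0.0887, 0.1574]
orientation: [180.0, 0.0, 92.4]
force: [-0.1, 0.5, -0.7]
width: 0.0177
grasp_force: 50.0
```

```bash
python3 - <<'E'
from h import *
s=get_state(); print(s["time"],s["eef_pos"],s["orientation"],s["force"],s["width"])
A=camera("scene");B=camera("side");W=camera("wrist")
cv2.imwrite("pics/a2.png",A);cv2.imwrite("pics/b2.png",B);cv2.imwrite("pics/w2.png",W)
a=cv2.resize(A[150:300,300:450],(600,600),interpolation=2)[:600,:400]
a=cv2.resize(A[150:300,320:420],(400,600),interpolation=2)
b=cv2.resize(B[165:315,240:340],(400,600),interpolation=2)
cv2.imwrite("pics/c2.png",np.hstack([a,b]))
E
```

```text
6.4833 [ 0.48366327 -0.08873696  0.15736878] [1.79969999e+02 2.26586100e-02 9.23914412e+01] [-0.11210501  0.45079358 -0.73661626] 0.01774167984216948
```

View pics/c2.png

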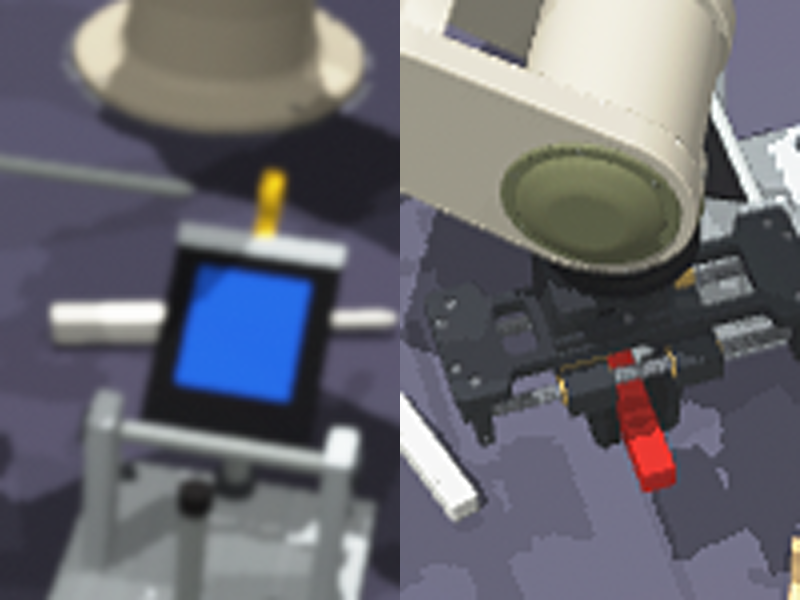

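View pics/w2.png

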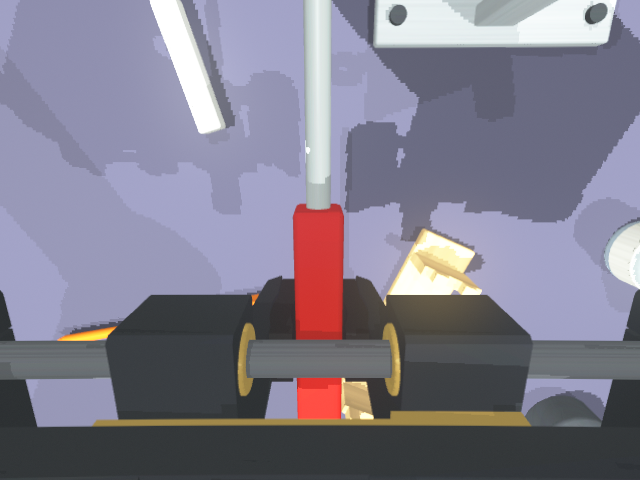

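The scene crop shows the rod tip at about (367.5,197.5) px and the eye ring centre at about (387.8,197.7) px. The wrist view shows the shank straight along tool x, at columns 304-331. Next I check heights and sideways offset.

```bash
python3 - <<'E'
from h import *
np.set_printoptions(precision=4,suppress=True)
cs,cd,cw=calibration("scene"),calibration("side"),calibration("wrist")
for p in ((387.8,197.7),(387.8,198.7)): print("eye",tri(cs,p,cd,(268.2,193.5)))
o,d=ray(cs,(367.5,197.5)); 
for x in (.47,.476,.482): print("tip at x",o+d*(x-o[0])/d[0])
for p in ((317.5,30),(318,150),(319,215)): print("shank w",onz(cw,p,.1746))
E
```

```text
eye (array([0.4725, 0.1232, 0.179 ]), np.float64(0.00032585900466271055))
eye (array([0.473 , 0.1239, 0.1773]), np.float64(0.0009691623331997428))
tip at x [0.47   0.0776 0.1695]
tip at x [0.476  0.0788 0.1733]
tip at x [0.482 0.08  0.177]
shank w [0.4799 0.0141 0.1746]
shank w [ 0.4816 -0.0235  0.1746]
shank w [ 0.483  -0.0469  0.1746]
```

>>> {"method": "carry_out", "body": {"commands": "0.005 -0.0015 -0.002 0;0.01 0 0 0;0.01 0 0 0;0.01 0 0 0;0.01 0 0 0;0.01 0 0 0;0 0 0 0;0 0 0 0"}}

```text
time: 7.3
eef_pos: [0.4793, -0.0324, 0.1593]
orientation: [180.0, 0.0, 92.5]
force: [-0.4, 0.4, -1.5]
width: 0.0177
grasp_force: 50.0
```

```bash
python3 - <<'E'
from h import *
s=get_state(); print(s["time"],s["eef_pos"],s["force"],s["moment"])
A=camera("scene")
a=cv2.resize(A[170:250,340:420],(600,600),interpolation=2)
cv2.imwrite("pics/c3.png",a)
E
```

```text
7.3 [ 0.47930357 -0.03241872  0.15928102] [-0.3526203   0.38225824 -1.4845937 ] [-0.10730137  0.01452825 -0.01059433]
```

View pics/c3.png

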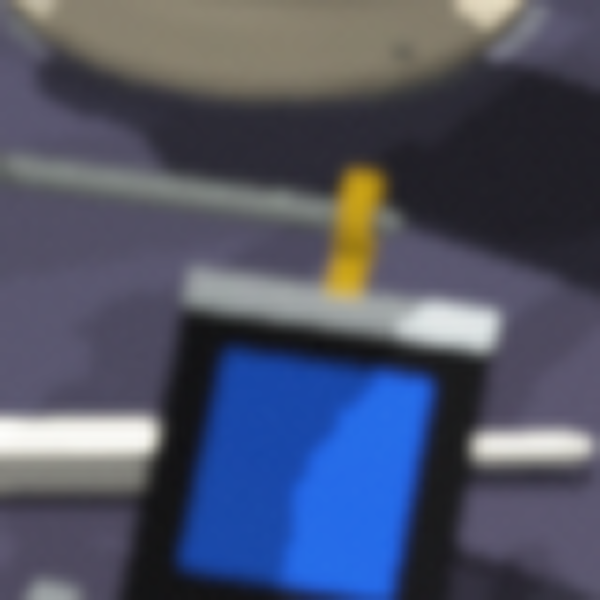

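The scene crop shows the tip coming out right of the ring at (400,218), level with the ring's middle, with almost no force, so it is through the eye. I push on another 30 mm.

>>> {"method": "carry_out", "body": {"commands": "0.006 0 0 0;0.008 0 0 0;0.008 0 0 0;0.006 0 0 0;0.002 0 0 0;0 0 0 0;0 0 0 0"}}

```text
time: 7.93
eef_pos: [0.478, -0.003, 0.1592]
orientation: [180.0, 0.0, 92.5]
force: [0.0, -0.5, -1.1]
width: 0.0176
grasp_force: 50.0
```

>>> {"method": "carry_out", "body": {"commands": "0 0.0024 -0.0036 0;0 0.0024 -0.0036 0;0 0.0024 -0.0036 0;0 0.0024 -0.0036 0;0 0.0028 -0.0033 0;0 0.0028 -0.0033 0;0 0.0028 -0.0033 0;0 0.0028 -0.0033 0;0 0.0032 -0.0029 0;0 0.0032 -0.0029 0;0 0.0032 -0.0029 0;0 0.0032 -0.0029 0"}}

```text
time: 8.93
eef_pos: [0.5119, -0.0016, 0.1987]
orientation: [-180.0, -0.0, 92.5]
force: [-0.6, 0.0, -2.6]
width: 0.0173
grasp_force: 50.0
```

```bash
python3 - <<'E'
from h import *
s=get_state(); print(s["time"],s["eef_pos"],s["force"],s["moment"])
A=camera("scene")
for r,c in blobs(A,"yellow",(340,140,440,230))[1]: print(r,c[:,0].min(0),c[:,0].max(0))
a=cv2.resize(A[150:310,320:440],(600,800),interpolation=2)[:600]
cv2.imwrite("pics/c4.png",a)
E
```

```text
8.9333 [ 0.51187377 -0.00157156  0.19868303] [-0.62276941  0.00318917 -2.64607057] [-0.18596372  0.08096782  0.09344066]
((385.7308044433594, 193.1538543701172), (5.457528591156006, 18.23310661315918), 7.125016689300537) [383 184] [389 202]
```

View pics/c4.png

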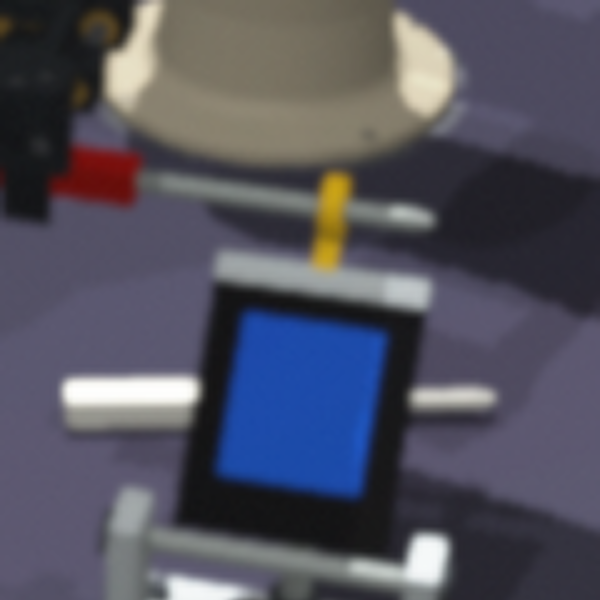

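The scene crop shows the rod through the ring, now higher at (330,205), and the flap raised off its stop. I carry on round the arc.

>>> {"method": "carry_out", "body": {"commands": "0 0.0035 -0.0025 0;0 0.0035 -0.0026 0;0 0.0035 -0.0025 0;0 0.0034 -0.0026 0;0 0.0037 -0.0021 0;0 0.0038 -0.0021 0;0 0.0037 -0.0022 0;0 0.0038 -0.0021 0;0 0.004 -0.0017 0;0 0.004 -0.0017 0;0 0.0039 -0.0017 0;0 0.004 -0.0017 0"}}

```text
time: 9.98
eef_pos: [0.5567, 0.0004, 0.224]
orientation: [-180.0, -0.0, 92.5]
force: [-0.0, 0.5, -1.1]
width: 0.018
grasp_force: 50.0
```

>>> {"method": "carry_out", "body": {"commands": "0 0.0041 -0.0012 0;0 0.0041 -0.0012 0;0 0.0041 -0.0013 0;0 0.004 -0.0012 0;0 0.0035 -0.0007 0;0 0.003 -0.0006 0;0 0.0025 -0.0005 0;0 0.002 -0.0003 0;0 0 0 0;0 0 0 0;0 0 0 0"}}

```text
time: 10.9
eef_pos: [0.5835, 0.0015, 0.2309]
orientation: [-180.0, 0.0, 92.5]
force: [-0.2, 0.1, -1.4]
width: 0.0174
grasp_force: 50.0
```

```bash
python3 - <<'E'
from h import *
s=get_state(); print(s["time"],s["eef_pos"],s["force"],s["moment"])
A=camera("scene");B=camera("side");cv2.imwrite("pics/a5.png",A);cv2.imwrite("pics/b5.png",B)
for r,c in blobs(A,"yellow",(340,120,440,230))[1]: print(r,c[:,0].min(0),c[:,0].max(0))
for r,c in blobs(B,"yellow",(255,120,420,230))[1]: print("side",r,c[:,0].min(0),c[:,0].max(0))
a=cv2.resize(A[140:300,320:420],(375,600),interpolation=2)
b=cv2.resize(B[140:300,250:360],(412,600),interpolation=2)
cv2.imwrite("pics/c5.png",np.hstack([a,b]))
E
```

```text
10.9 [0.58349704 0.0014663  0.23087572] [-0.21492145  0.12134909 -1.36632074] [-0.11789126  0.0601324   0.04028067]
((381.3841552734375, 195.54269409179688), (6.184165954589844, 19.32552146911621), 6.34019136428833) [378 186] [385 205]
side ((306.5, 161.0), (10.0, 5.0), 90.0) [304 156] [309 166]
```

View pics/c5.png

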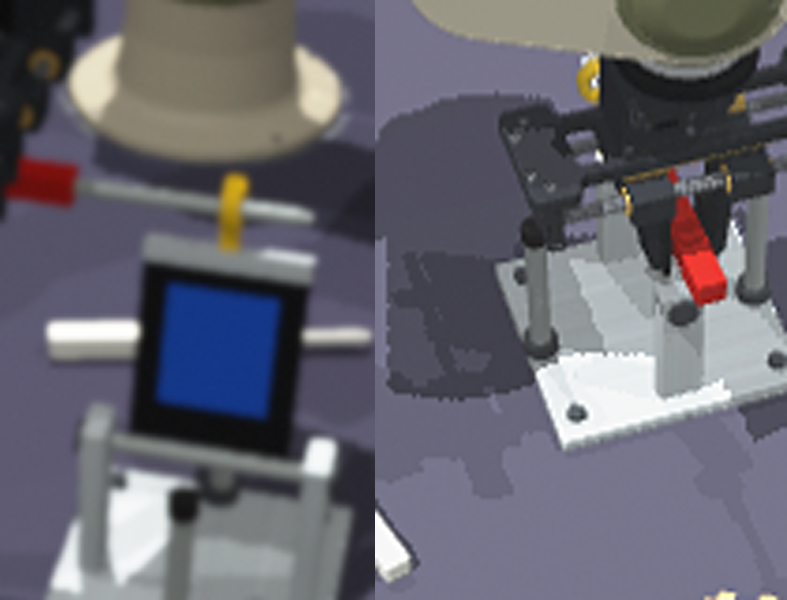

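The scene crop shows the ring at (235,212) with the rod through it and the flap near upright. In the side view the gripper hides most of the flap. I use my last picture on the wrist view, to find the hinge's x from the near bearing post in the same camera as the rod.

```bash
python3 - <<'E'
from h import *
s=get_state(); c=calibration("wrist"); W=camera("wrist"); print(s["time"],s["eef_pos"])
np.savez("w6.npz",**c); cv2.imwrite("pics/w6.png",W)
o=-cv2.Rodrigues(c["rvec"])[0].T@c["tvec"]; print("cam",o)
for P in ((.6046,.0681,.114),(.6,.0681,.114),(.602,.13,.25),(.59,.12,.25),(.602,.08,.23)):
    print(P,cv2.projectPoints(np.array([P]),c["rvec"],c["tvec"],c["K"],c["D"])[0].ravel())
E
```

```text
11.0 [0.58350257 0.00148968 0.23094365]
cam [0.58149855 0.07134516 0.3773184 ]
(0.6046, 0.0681, 0.114) [350.21790982 142.31796929]
(0.6, 0.0681, 0.114) [343.81154281 142.03953337]
(0.602, 0.13, 0.25) [395.27789862 -66.14886782]
(0.59, 0.12, 0.25) [352.68543141 -28.34380703]
(0.602, 0.08, 0.23) [371.26323626 115.55186364]
```

View pics/w6.png

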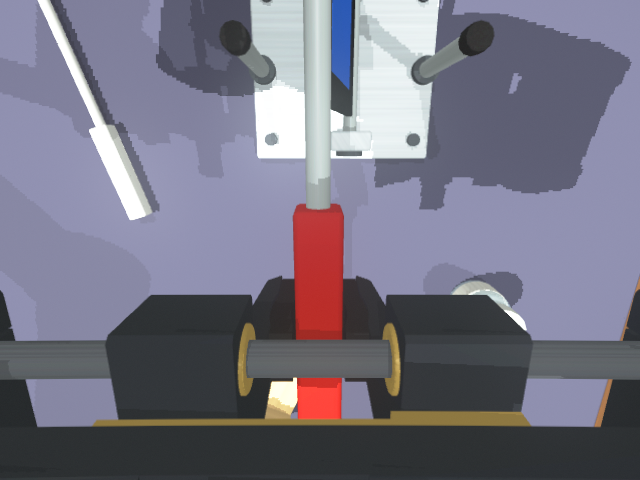

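The wrist view clearly shows the stand: stop tips at (235,38) and (479,38), screws (271,139) and (413,140), post top at about (351,140), and the shank at columns 304-331. The blue face leans slightly left.

```bash
python3 - <<'E'
from h import *
np.set_printoptions(precision=4,suppress=True)
c=dict(np.load("w6.npz"))
a,b=onz(c,(235,38),.134),onz(c,(479,38),.134); print("stops",a,b,(a+b)/2,np.linalg.norm(a-b),(b-a)[1]/(b-a)[0])
a,b=onz(c,(271,139),.012),onz(c,(413,140),.012); print("screws",a,b,(a+b)/2,(b-a)[1]/(b-a)[0])
a,b=onz(c,(258,157),.012),onz(c,(427,157.5),.012); print("corners",a,b,(a+b)/2,np.linalg.norm(a-b))
print("post",onz(c,(351,140),.114))
W=cv2.imread("pics/w6.png")
for r in (20,60,120,180):
    row=W[r,285:350].astype(int); g=row.sum(1); sat=row.max(1)-row.min(1)
    d=np.diff(g); print(r,"edges",[(i+285,int(d[i])) for i in np.argsort(-abs(d))[:6]])
for p in ((317.5,20),(318,120),(318.5,190)): print("shank",onz(c,p,.248))
E
```

```text
stops [0.5281 0.1268 0.134 ] [0.6773 0.1329 0.134 ] [0.6027 0.1298 0.134 ] 0.14933464241660035 0.041117936163754414
screws [0.5348 0.0667 0.012 ] [0.6756 0.0716 0.012 ] [0.6052 0.0691 0.012 ] 0.03521542994519544
corners [0.5219 0.0487 0.012 ] [0.6916 0.0553 0.012 ] [0.6067 0.052  0.012 ] 0.1698594972667808
post [0.6051 0.0697 0.114 ]
20 edges [(np.int64(330), -242), (np.int64(302), -154), (np.int64(331), 83), (np.int64(329), -43), (np.int64(304), 35), (np.int64(305), 32)]
60 edges [(np.int64(330), -187), (np.int64(303), -180), (np.int64(304), 30), (np.int64(329), -28), (np.int64(306), 27), (np.int64(328), -27)]
120 edges [(np.int64(304), -246), (np.int64(342), -167), (np.int64(343), -143), (np.int64(330), 129), (np.int64(329), 82), (np.int64(344), 30)]
180 edges [(np.int64(317), -102), (np.int64(330), 39), (np.int64(306), 37), (np.int64(307), 29), (np.int64(334), -27), (np.int64(308), 22)]
shank [0.5798 0.1071 0.248 ]
shank [0.5812 0.0767 0.248 ]
shank [0.5824 0.0525 0.248 ]
```

The hinge is at x 0.6027 by the stops, and the post at 0.605 fits a stand yaw of 0.041. The rod is at x 0.5787 at the eye. I move 25 mm on, rising slowly by 6 mm towards the top of the hole.

>>> {"method": "carry_out", "body": {"commands": "0 0.003 -0.0006 0;0 0.003 -0.0006 0;0 0.003 -0.0006 0;0 0.003 -0.0006 0;0 0.0025 -0.0006 0;0 0.0025 -0.0006 0;0 0.002 -0.0006 0;0 0.0015 -0.0005 0;0 0.001 -0.0005 0;0 0 0 0;0 0 0 0;0 0 0 0"}}

```text
time: 12.05
eef_pos: [0.605, 0.0024, 0.2361]
orientation: [-180.0, -0.0, 92.5]
force: [-0.1, -0.3, -1.1]
width: 0.0177
grasp_force: 50.0
```

```bash
cat > m.py <<'E'
from h import *
np.set_printoptions(precision=4,suppress=True)
f=[]
s=get_state(); c=calibration("wrist"); W=camera("wrist")
s2=get_state(); A=camera("scene"); s3=get_state()
for k in (s,s2,s3): print(k["time"],k["eef_pos"],k["force"],k["moment"])
for r,k in blobs(A,"yellow",(340,120,440,230))[1]: print("eye scene",r[0],k[:,0].min(0),k[:,0].max(0))
# flap edge line in the wrist picture: rows 0..110, blue/dark boundaries
for r in (10,30,50,70,90):
    row=W[r,325:400].astype(int); g=row.sum(1); d=np.diff(g)
    print(r,sorted([(int(i)+325,int(d[i])) for i in np.argsort(-abs(d))[:6]]))
a,b=np.array([.6027,.1298]),np.array([-.041,.999])
for th in (-.1,-.05,0,.05):
    # near vertical edge of the plate, both faces, at two heights
    out=[]
    for off in (-.0025,.0025):
        for h in (.02,.06,.1,.12):
            x=h*np.sin(th)+off*np.cos(th); z=.1+h*np.cos(th)-off*np.sin(th)
            P=np.array([[a[0]+x+.045*.041,a[1]+x*.041-.045,z]])
            out.append(cv2.projectPoints(P,c["rvec"],c["tvec"],c["K"],c["D"])[0].ravel().round(1))
    print(th,[tuple(map(float,o)) for o in out])
cv2.imwrite("pics/w_%.2f.png"%s["time"],W)
E
python3 m.py
```

```text
12.05 [0.605  0.0024 0.2361] [-0.0806 -0.2859 -1.0664] [-0.1353  0.0242  0.0693]
12.1 [0.605  0.0024 0.2361] [-0.2933  0.8683 -1.2349] [-0.1216  0.0613 -0.0235]
12.15 [0.605  0.0024 0.2361] [ 0.0939  0.8411 -1.7236] [-0.0766  0.0705 -0.022 ]
eye scene (380.5, 201.0) [377 191] [384 211]
10 [(327, -20), (328, -26), (329, -31), (330, 26), (331, 102), (340, 48)]
30 [(330, 86), (331, 61), (332, -111), (344, 77), (357, 41), (359, 34)]
50 [(330, 64), (331, 63), (348, 49), (358, -65), (359, -39), (383, 77)]
70 [(330, 77), (331, 73), (381, -55), (386, -200), (387, -176), (393, 69)]
90 [(327, -25), (329, -42), (330, 130), (336, 51), (391, -33), (392, -19)]
-0.1 [(314.8, 117.7), (307.4, 114.4), (296.8, 109.5), (289.5, 106.2), (321.9, 117.7), (315.8, 114.3), (307.0, 109.5), (301.0, 106.1)]
-0.05 [(316.2, 117.7), (312.4, 114.3), (307.0, 109.5), (303.3, 106.1), (323.3, 117.7), (320.8, 114.3), (317.3, 109.4), (314.9, 106.1)]
0 [(317.6, 117.7), (317.5, 114.3), (317.3, 109.4), (317.2, 106.1), (324.7, 117.7), (325.9, 114.4), (327.6, 109.5), (328.8, 106.1)]
0.05 [(319.0, 117.7), (322.5, 114.3), (327.6, 109.5), (331.1, 106.1), (326.1, 117.7), (330.9, 114.4), (337.9, 109.5), (342.7, 106.2)]
```

>>> {"method": "carry_out", "body": {"commands": "0 0.001 -0.0003 0;0 0.001 -0.0004 0;0 0.001 -0.0003 0;0 0 0 0;0 0 0 0;0 0 0 0"}}

```text
time: 12.65
eef_pos: [0.6081, 0.0025, 0.2371]
orientation: [-180.0, -0.0, 92.5]
force: [-0.5, 0.3, -0.8]
width: 0.0174
grasp_force: 50.0
```

>>> {"method": "carry_out", "body": {"commands": "0 0 -0.0005 0;0 0 0 0;0 0 0 0"}}

```text
time: 12.9
eef_pos: [0.6081, 0.0025, 0.2377]
orientation: [180.0, 0.0, 92.5]
force: [0.5, 0.0, -1.9]
width: 0.0175
grasp_force: 50.0
```

>>> {"method": "carry_out", "body": {"commands": "0 0 -0.0005 0;0 0 0 0;0 0 0 0"}}

```text
time: 13.15
eef_pos: [0.6081, 0.0025, 0.2382]
orientation: [180.0, 0.0, 92.5]
force: [-0.0, 0.6, -1.1]
width: 0.0174
grasp_force: 50.0
```

>>> {"method": "carry_out", "body": {"commands": "0 0 -0.0005 0;0 0 0 0;0 0 0 0"}}

```text
time: 13.4
eef_pos: [0.6081, 0.0025, 0.2387]
orientation: [180.0, 0.0, 92.5]
force: [-0.4, 0.2, -0.7]
width: 0.0171
grasp_force: 50.0
```

```bash
python3 m.py | head -4
```

```text
13.4 [0.6081 0.0025 0.2387] [-0.4311  0.1549 -0.708 ] [-0.1408  0.0692  0.051 ]
13.45 [0.6081 0.0025 0.2386] [ 0.1132  0.8241 -0.9074] [-0.0585  0.0604  0.0182]
13.5 [0.6081 0.0026 0.2386] [-0.2797  0.3903 -2.0564] [-0.0661  0.0089 -0.0063]
eye scene (380.0, 201.5) [377 192] [383 211]
```

>>> {"method": "carry_out", "body": {"commands": "0 0 -0.0005 0;0 0 0 0;0 0 0 0"}}

```text
time: 13.75
eef_pos: [0.6081, 0.0026, 0.2391]
orientation: [-180.0, 0.0, 92.5]
force: [0.0, -0.9, -2.6]
width: 0.0173
grasp_force: 50.0
```

>>> {"method": "carry_out", "body": {"commands": "0 0 -0.0005 0;0 0 0 0;0 0 0 0"}}

```text
time: 14.0
eef_pos: [0.6081, 0.0025, 0.2396]
orientation: [-180.0, 0.0, 92.5]
force: [0.8, 0.2, -1.8]
width: 0.0174
grasp_force: 50.0
```

>>> {"method": "carry_out", "body": {"commands": "0 0 -0.0005 0;0 0 0 0;0 0 0 0"}}

```text
time: 14.25
eef_pos: [0.6081, 0.0025, 0.2401]
orientation: [-180.0, 0.0, 92.5]
force: [-0.5, -0.6, -3.1]
width: 0.0171
grasp_force: 50.0
```

```bash
python3 m.py | head -4
```

```text
14.25 [0.6081 0.0025 0.2401] [-0.4943 -0.5758 -3.0875] [-0.2392  0.089   0.0205]
14.3 [0.6081 0.0025 0.2401] [ 0.0293 -0.397  -2.1229] [-0.2864  0.0376  0.0114]
14.35 [0.6081 0.0025 0.2401] [ 0.1092 -0.51   -2.3615] [-0.2632  0.052  -0.0047]
eye scene (380.0, 201.5) [377 192] [383 211]
```

```bash
python3 - <<'E'
from h import *
c=calibration("scene")
for th in (-.1,-.05,0,.05):
    P=np.array([[.6027+r*np.sin(th),.1298,.1+r*np.cos(th)] for r in (.165,.150,.135)])
    print(th,cv2.projectPoints(P,c["rvec"],c["tvec"],c["K"],c["D"])[0].reshape(-1,2).round(1).tolist())
A=camera("scene"); c2=calibration("wrist"); W=camera("wrist"); s=get_state(); print(s["force"],s["moment"],s["time"])
m,b=blobs(A,"yellow",(340,120,440,230)); ys=np.where(m)[0]; print(ys.min(),ys.max(),m.sum(1)[185:215])
E
```

```text
-0.1 [[382.6, 190.2], [381.9, 197.3], [381.2, 204.2]]
-0.05 [[381.7, 192.1], [381.1, 198.9], [380.5, 205.7]]
0 [[380.8, 194.1], [380.3, 200.8], [379.7, 207.4]]
0.05 [[379.9, 196.4], [379.4, 202.9], [379.0, 209.3]]
[-0.24768861  0.07322994 -2.66576307] [-0.3224723   0.04733723 -0.00201608] 14.45
192 211 [0 0 0 0 0 0 0 4 6 7 6 5 5 5 5 5 5 6 5 5 5 5 4 5 4 4 4 0 0 0]
```

>>> {"method": "carry_out", "body": {"commands": "0 0 0 0;0 0 0 0;0 0 0 0;0 0 0 0;0 0 0 0;0 0 0 0;0 0 0 0;0 0 0 0"}}

```text
time: 15.12
eef_pos: [0.6081, 0.0025, 0.2401]
orientation: [180.0, 0.0, 92.5]
force: [0.0, -0.4, -2.6]
width: 0.017
grasp_force: 50.0
```

```bash
python3 -c "
from h import *
A=camera('scene'); m,b=blobs(A,'yellow',(340,120,440,230)); print(b[0][0], get_state()['moment'])
print(job_done())"
```

```text
((380.0, 202.0), (20.0, 6.0), 90.0) [-0.24058615  0.06733823 -0.0210355 ]
the job is handed in; nothing more can be done
None
```

I handed the job in at about 15 s, with the rod gripped and through the eye, holding the flap still and upright to within roughly 0.02 rad by my measurements; no verdict came back.

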